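Take the drained pail off its drip rack and put the scoop in it

TASK

Lift the white pail by its blue handle off the sloping drip rack and set it down gently (no dropping), upright, with its whole base on the round cork mat beside the rack, and let go of it. Then put the yellow scoop into the pail, cup down and handle up. Leave the pump bottle, the glass jar and the brush where they are.

Things in the scene. Friction and masses are not known exactly. Their poses are not given: they have to be found in the camera images.
- pail: White open pail, 110 tall, outer diameter 120 at base, 140 at rim, wall and floor 4, 0.3 kg. Origin: centre of underside; z up its axis. A stiff blue arch handle spans the mouth along x: level top bar 76 (x) x 10 (y) x 20 high, centred on the axis 145 above the origin; legs slope to the rim at x = +-68. Starts on the rack, leaning 30 degrees to the rack's front (its z tips to the rack's -x).
- rack: Fixed steel drip rack, 250 wide. Origin: on the board; front is -x. Cradle plate 140 x 150, centre (seat of the pail's base centre) 65 above the origin, slopes 30 degrees down to the front; lips 16 high round the front of the pail's base. Grey rail, diameter 16, along y at x = -82, z = 305, over the pail's handle, bars a tool pointing straight down. Posts at y = +-120, x = 70, bent forward.
- mat: Round cork mat fixed on the board, diameter 190, 4 thick. Origin: centre of its underside.
- scoop: Yellow upright scoop (dipper), about 60 g, standing on its cup: cup 40 outer diameter, 34 high. Origin: centre of the cup's underside; z up. A straight handle rises from the cup's rim, parallel to z, at x = +21.5, y = 0, to 150 above the origin; its thicker grip (x 10, y 12) runs from 104 to 150.
- bottle: White pump dispenser bottle, diameter 68, 188 tall, nozzle towards -x. Origin: centre of its underside. To be left alone.
- jar: Glass jar with a hinged glass lid and steel clasp, diameter 84 (about 94 over the clasp), 109 tall. Origin: centre of its underside. To be left alone.
- brush: Collar brush lying bristles down, 34 (x) x 115 (y) x 32 high. Origin: centre of its underside. To be left alone.
There are look-alikes about, which are no part of the job. Of the things that look like the mat, the smallest one is meant.

How it is judged:
By the outcome, as a careful person would: the job done as asked, in the order asked, and still so for the second after the job is handed in, with the robot touching nothing.
It also fails if it takes over 72 s, if anything falls off the work surface, if the arm or the gripper's body presses on something with over 40 N, if the wrist force passes 120 N, or if a joint passes its speed limit or range.

ROBOT

A 6-joint arm with a two-finger parallel gripper is mounted at the origin on the work surface. World frame = base frame: x ahead of the robot, y to its left, z up, the work surface at z = 0. Lengths are in m, angles in rad, forces in N, time in s.
With the tool pointing down it reaches from about 0.375 to 0.9 m from the base axis. Payload 3.1 kg.
Tool frame: the origin (TCP) lies between the finger pads, 19 mm behind the fingertips; this is the grasp point; z points along the fingers, y is the direction in which the jaws open and shut (so a half turn about z gives the same grasp; the last joint's range is limited). The gripper opens to 85 mm and grips with 20 to 120 N. Pads are 22 mm wide; open, the fingers measure 114 mm over their backs; the gripper's body (76 mm by 85 mm) begins 54 mm behind the grasp point. The pads swing forward as they close: fully open they stand 13 mm farther back than shut.
Start: joints at [-1.343, 0.527, 1.433, -0, 1.181, -0.178], TCP at [0.247, -0.574, 0.25] pointing down, gripper open.
Joint ranges: [-3.08, 3.08], [-0.75, 2.2], [0.22, 2.44], [-1.43, 4.57], [0, 2.65], [-2.85, 2.85]. Speed limits (rad/s): [2.79, 2.79, 3.14, 3.14, 3.14, 3.14].

INTERFACE

Orientations are given as a unit quaternion [x, y, z, w].
In Python, from plant import ctrl gives the robot as it stands.
- The arm moves only by the tool jog_arm, never from a script. Its arguments are lists of equal length, an entry for each row: "delta_pos": the shift along the tool's x, y, z in cm, a list of three; "spin": the turn about the tool's z in degrees; "fingers": the closure, from 0 (fully open) to 1 (shut). A call has 1 to 12 rows; each row shifts and turns the commanded pose from where the row before left it, along the tool's axes as they then stand; what a row does not reach is not made up. A row lasts 1/8 s, in which the tool goes at most 62.5 mm and 10.7 degrees, less where a joint would pass 70% of its speed; a pose out of reach is approached as far as the arm can. A call with a gripper value outside its range is refused whole. The fingers move at their own pace and stop on an object; "squeeze" is the grip in N (left out, the last holds). Time passes only in rows, so rows that do not move let the fingers close. It gives the time, the measured TCP pose, the force and the opening at its end, in the units of the state.
- ctrl.get_state(): the state, without advancing time (a new reading comes with each control period).
- ctrl.get_image(name): name is "scene" or "top" or "wrist"; returns the picture (400x640x3 uint8, blue, green, red); there is no depth.
- ctrl.camera_params(name): a dict with "K" (3x3 intrinsics, pixels), "rvec" (rotation vector, rad) and "tvec" (3), from world to camera coordinates, as OpenCV has them; the wrist camera has in their place "T_tool_cam" (4x4, takes a point from camera to tool coordinates, whose origin is the TCP and whose axes are the flange's). Camera axes: x right, y down, z forward; pixel columns grow to the right and rows downward; lengths in m; the calibration is good to about 2 mm. A picture is of the moment at which its call begins: read the wrist's pose just before it. camera_params takes no time and is no camera call.
- ctrl.job_done(): hands the job in, once; it reports no verdict.
Trained networks look in the newest picture that a camera, given by its name, has taken for a name from the list of things; names that differ only in an ending like _2 or _b are one class to them, and where a whole thing is asked for, a point or a joint stands for the part that bears it (a point fixed in the world has none). Each returns a list of dicts, best first, with "score" (0 to 1); they miss things now and then, are a little off and sometimes report something else, mostly with a low value. They report only what shows in the picture. A call takes as long as a camera call. They do not tell look-alikes from the thing itself.
- ctrl.look_for(camera, label): "bbox" ([left, top, width, height] in pixels, round what is visible of it).
- ctrl.cut_out(camera, label): "mask" (400x640 bool, what is visible of it) and "bbox" ([left, top, width, height] in pixels, round what is visible of it).
- ctrl.spot_point(camera, label): "point" ([row, column] in pixels: a listed point, or the origin of a listed thing).
The state is a dict: "clock": time; "qpos": joint angles; "dq": joint speeds; "joint_efforts": joint torques, N m; "ee_pos": TCP position; "tool_rot": TCP orientation; "force": force on the tool from outside, world axes, zero at the start; "wrist_torque": the same for the moment, N m; "grip_width": finger opening in m.
Only numpy, scipy, OpenCV 4.12 (cv2) and the standard library are available. Lean on these libraries where they do the work, as an engineer would, in place of code of your own. Each camera call takes 0.05 s, during which the arm holds its last target. There are 200 camera calls.

## Working session

There is one attempt and no reset: what is moved stays moved. The work goes in short steps, Python scripts to look and compute and a tool call to move; the robot and the scene stay as the last step left them, time stands still between calls to the robot, and variables do not carry over. Pictures are saved under pics/ and viewed, about 8 in all and at most 12, crops included, and the job is handed in when it is done.

Besides the shell and the picture viewer there is one more tool, called after "Emit:" as a command line: name --pt "numbers of a row" for each row, then --argument value for the rest. jog_arm: Moves the arm, as the interface text tells. Its arguments: {"type":"object","properties":{"delta_pos":{"type":"array"},"spin":{"type":"array"},"fingers":{"type":"array"},"squeeze":{"type":"number"}},"required":["delta_pos","spin","fingers"]}

```bash
mkdir -p pics; ls; python3 - <<'E'
from plant import ctrl
import cv2,numpy as np
print(ctrl.get_state())
for n in("scene","top"):
    cv2.imwrite(f"pics/{n}0.png",ctrl.get_image(n)); print(n,ctrl.camera_params(n))
    for l in("pail","rack","mat","scoop","bottle","jar","brush"):
        print(l,[(np.round(d["point"],1).tolist(),round(d["score"],2)) for d in ctrl.spot_point(n,l)],[(d["bbox"],round(d["score"],2)) for d in ctrl.look_for(n,l)])
print(ctrl.camera_params("wrist"))
E
```

```text
pics
{'clock': 0.0, 'qpos': array([-1.34349817e+00,  5.28494998e-01,  1.43392944e+00, -2.92667643e-06,
        1.18139173e+00, -1.78493837e-01]), 'dq': array([-1.26637061e-03,  4.30209259e-05, -1.18530694e-03,  1.14548072e-03,
        4.08714278e-04, -1.62864512e-03]), 'joint_efforts': array([ 1.22269757e-03, -4.42344511e+01, -1.78020823e+01, -1.59908172e-04,
        8.39797460e-03, -9.94358942e-07]), 'ee_pos': array([ 0.24658875, -0.57354885,  0.24900723]), 'tool_rot': array([ 9.79486405e-01,  2.01507185e-01, -2.84794431e-05, -1.11139703e-03]), 'force': array([-0.35942155, -0.38078757, -0.38644562]), 'wrist_torque': array([-0.02058911, -0.03294451,  0.047269  ]), 'grip_width': 0.08558161978476578}
scene {'K': array([[383.55738877,   0.        , 322.52392736],
       [  0.        , 383.55738877, 201.79266132],
       [  0.        ,   0.        ,   1.        ]]), 'rvec': array([ 1.13026849,  2.27121341, -1.0753528 ]), 'tvec': array([ 0.37965806, -0.11986807,  1.63986897])}
pail [([249.6, 328.2], 0.97)] [([311.8, 200.8, 46.4, 57.5], 0.78)]
rack [([266.2, 327.7], 0.84)] [([278.3, 166.7,
[... 1192 characters left out ...]
5.2], 0.43)] [([170.6, 138.0, 27.4, 25.2], 0.81)]
jar [([156.0, 361.8], 0.55)] [([349.7, 134.5, 27.7, 27.9], 0.61)]
brush [([224.9, 267.5], 0.62)] [([249.4, 218.7, 33.0, 20.4], 0.66)]
{'K': array([[298.86121688,   0.        , 319.48544724],
       [  0.        , 298.86121688, 198.54100314],
       [  0.        ,   0.        ,   1.        ]]), 'T_tool_cam': array([[ 1.98301462e-04, -9.57959747e-01, -2.86902569e-01,
         7.21860486e-02],
       [ 9.99999980e-01,  1.89546640e-04,  5.82894994e-05,
         1.69675579e-03],
       [-1.45757613e-06, -2.86902575e-01,  9.57959766e-01,
        -1.24636479e-01],
       [ 0.00000000e+00,  0.00000000e+00,  0.00000000e+00,
         1.00000000e+00]])}
```

```bash
cat > h.py <<'E'
from plant import ctrl
import cv2,numpy as np
from scipy.spatial.transform import Rotation as R
def cam(n,st=None):
    p=ctrl.camera_params(n)
    if n=="wrist":
        T=np.eye(4);T[:3,:3]=R.from_quat(st["tool_rot"]).as_matrix();T[:3,3]=st["ee_pos"]
        M=np.linalg.inv(T@p["T_tool_cam"]); return p["K"],M[:3,:3],M[:3,3]
    return p["K"],cv2.Rodrigues(p["rvec"])[0],p["tvec"]
def back(c,uv,z):
    K,Rm,t=c; d=Rm.T@np.linalg.solve(K,[uv[0],uv[1],1]); o=-Rm.T@t
    return o+d*(z-o[2])/d[2]
def proj(c,P):
    K,Rm,t=c; q=(np.atleast_2d(P)@Rm.T+t)@K.T; return q[:,:2]/q[:,2:]
E
python3 - <<'E'
from h import *
t=cam("top");s=cam("scene")
T=cv2.imread("pics/top0.png");S=cv2.imread("pics/scene0.png")
cv2.imwrite("pics/t1.png",cv2.resize(T[90:300,140:490],None,fx=2.28,fy=2.28,interpolation=3))
cv2.imwrite("pics/s1.png",cv2.resize(S[130:310,170:450],None,fx=2.8,fy=2.8,interpolation=3))
for n,u,v,z in[("mat","275.6","205",0),("matT",364.1,207.7,0),("scoopS",430.6,271.6,0),("scoopT",192.9,213.9,0),("jarS",241.9,226.8,0),("jarT",361.8,156,0),("brushS",366.6,233.6,0),("brushT",267.5,224.9,0),("bottleT",187.6,151.9,0),("rackS",327.7,266.2,0),("rackT",269.5,166.2,0),("matS1",308.7,169.3,0),("matS2",221.6,179.1,0),("mT1",443.4,199.8,0),("mT2",379.3,271.4,0)]:
    print(n,back(s if "S" in n or n=="mat" else t,(float(u),float(v)),z).round(3))
E
```

```text
mat [ 0.505 -0.321  0.   ]
matT [ 0.479 -0.336  0.   ]
scoopS [0.453 0.297 0.   ]
scoopT [0.456 0.294 0.   ]
jarS [ 0.67  -0.334  0.   ]
jarT [ 0.675 -0.331  0.   ]
brushS [0.428 0.043 0.   ]
brushT [0.416 0.019 0.   ]
bottleT [0.691 0.323 0.   ]
rackS [0.633 0.023 0.   ]
rackT [0.636 0.015 0.   ]
matS1 [ 0.239 -0.37   0.   ]
matS2 [ 0.516 -0.616 -0.   ]
mT1 [ 0.508 -0.63   0.   ]
mT2 [ 0.246 -0.387  0.   ]
```

View pics/t1.png

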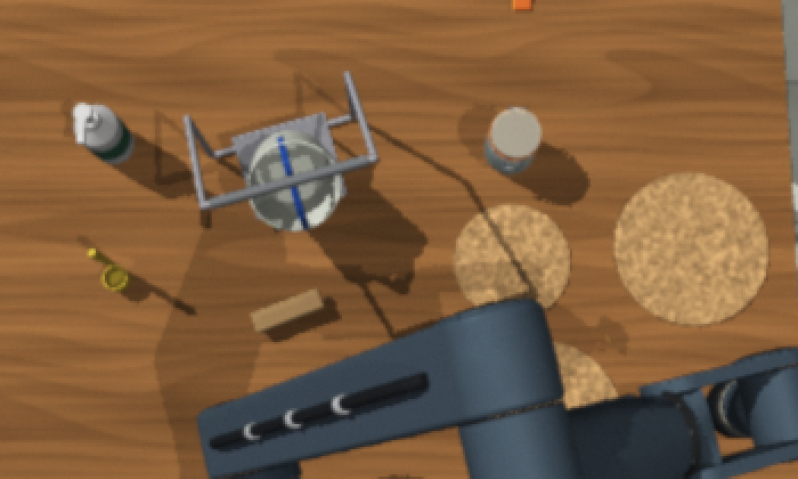

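View pics/s1.png

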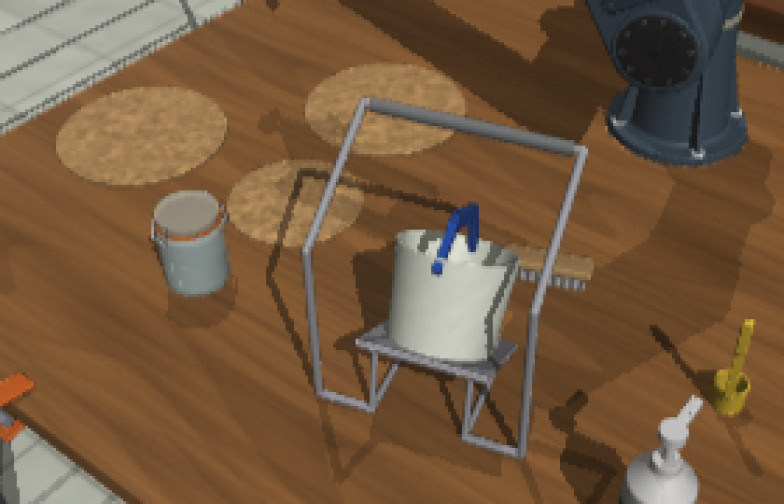

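Top view (crop): rack in the middle with the blue handle running front to back from (282,138) to (305,225), the rail crossing over it from (205,205) to (375,157). The small mat is centred at (512,260); two larger look-alikes sit right and below. The scoop is at (115,277), handle up-left; bottle, jar and brush lie clear. The scene view agrees: small mat at (295,202), scoop at (730,395).

```bash
cat >> h.py <<'E'
def Rz(a): return np.array([[np.cos(a),-np.sin(a),0],[np.sin(a),np.cos(a),0],[0,0,1]])
def hpts():  # handle centreline in rack frame
    poly=np.array([[-68,110],[-38,145],[38,145],[68,110]])/1e3
    L=np.concatenate([np.linspace(a,b,25) for a,b in zip(poly,poly[1:])])
    c,s=np.cos(np.pi/6),.5
    return np.c_[L[:,0]*c-L[:,1]*s,0*L[:,0],.065+L[:,0]*s+L[:,1]*c]
def blue(I):
    h=cv2.cvtColor(I,cv2.COLOR_BGR2HSV); return cv2.inRange(h,(105,120,50),(130,255,255))
def fit(views,x0):
    from scipy.optimize import least_squares
    from scipy.spatial import cKDTree
    def f(p):
        r=[]
        P=hpts()@Rz(p[2]).T+[p[0],p[1],0]
        for c,uv in views:
            q=proj(c,P); d,i=cKDTree(q).query(uv); r.append(((uv-q[i])/np.sqrt(len(uv))).ravel())
            d2,j=cKDTree(uv).query(q); r.append(.3*np.minimum(d2,8)/np.sqrt(len(q)))
        return np.concatenate(r)
    s=least_squares(f,x0,diff_step=1e-3,loss="soft_l1"); return s.x,s.cost
E
python3 - <<'E'
from h import *
t=cam("top");s=cam("scene")
C=lambda x,y:(x/2.28+140,y/2.28+90)
D=lambda x,y:(x/2.8+170,y/2.8+130)
for p in [(205,205),(375,157)]: print("rail",back(t,C(*p),.305).round(3))
for p in [(366,103),(584,150)]: print("railS",back(s,D(*p),.305).round(3))
print("mat",back(t,C(512,261),.004).round(3),back(s,D(295,202),.004).round(3))
V=[]
for n,c,(a,b,d,e) in[("top",t,(140,190,240,295)),("scene",s,(190,240,310,350))]:
    m=blue(cv2.imread(f"pics/{n}0.png")); k=np.zeros_like(m);k[a:b,d:e]=m[a:b,d:e]
    uv=np.argwhere(k)[:,::-1].astype(float)+0; print(n,len(uv)); V.append((c,uv))
for v in(V,V[:1],V[1:]): print(fit(v,[.635,.02,.27]))
# mat colour fit
E
```

```text
rail [0.521 0.107 0.305]
rail [ 0.587 -0.122  0.305]
railS [ 0.587 -0.115  0.305]
railS [0.52  0.112 0.305]
mat [ 0.49  -0.337  0.004] [ 0.496 -0.33   0.004]
top 76
scene 149
(array([0.63708432, 0.01924149, 0.27678371]), np.float64(1.8284785400898267))
(array([0.63621484, 0.01937414, 0.27660235]), np.float64(0.3000148652411576))
(array([0.63776334, 0.01922559, 0.27845513]), np.float64(1.5271309013192687))
```

Emit:
jog_arm --pt "0 0 -5" --pt "0 0 -5" --pt "0 0 -5" --pt "0 0 0" --spin '[2.5,2.5,2.4,0]' --fingers '[0,0,0,0]' --squeeze 40

```text
clock: 2.0
ee_pos: [0.2473, -0.5763, 0.4057]
tool_rot: [0.99, 0.138, 0.001, 0.006]
force: [0.7, -1.2, -1.2]
grip_width: 0.0853
```

Emit:
jog_arm --pt "4.2 -3.8 0" --pt "4.2 -3.8 0" --pt "4.2 -3.8 0" --pt "4.2 -3.8 0" --pt "4.2 -3.8 0" --pt "4.2 -3.8 0" --pt "4.2 -3.8 0" --pt "4.2 -3.8 0" --pt "4.2 -3.8 0" --pt "4.2 -3.8 0" --pt "4.2 -3.8 0" --pt "0 0 0" --spin '[0,0,0,0,0,0,0,0,0,0,0,0]' --fingers '[0,0,0,0,0,0,0,0,0,0,0,0]'

```text
clock: 3.5
ee_pos: [0.5778, -0.0423, 0.3984]
tool_rot: [0.99, 0.141, -0.001, -0.001]
force: [-0.2, 0.1, -0.3]
grip_width: 0.0855
```

```bash
cat >> h.py <<'E'
def togo(p,yaw):
    st=ctrl.get_state(); M=R.from_quat(st["tool_rot"]).as_matrix()
    y=np.arctan2(M[1,0],M[0,0]); c,s=np.cos(yaw),np.sin(yaw); d=np.array(p)-st["ee_pos"]
    print("t",round(st["clock"],2),"pos",st["ee_pos"].round(4),"yaw",round(np.degrees(y),2),"q",st["qpos"].round(2),"F",st["force"].round(1),"w",round(st["grip_width"],4))
    print("spin",round(np.degrees(y-yaw),2),"togo cm (axes after spin)",(100*np.array([c*d[0]+s*d[1],s*d[0]-c*d[1],-d[2]])).round(2))
E
python3 - <<'E'
from h import *
togo([.612,.012,.4],.277)
st=ctrl.get_state(); I=ctrl.get_image("wrist"); cv2.imwrite("pics/w2.png",I)
c=cam("wrist",st); uv=np.argwhere(blue(I))[:,::-1].astype(float); print(len(uv),uv.min(0),uv.max(0)); print(fit([(c,uv)],[.637,.019,.277]))
E
```

```text
t 3.5 pos [ 0.5778 -0.0423  0.3984] yaw 16.19 q [-0.27  0.33  1.34  0.    1.47  1.02] F [-0.2  0.1 -0.3] w 0.0855
spin 0.32 togo cm (axes after spin) [ 4.78 -4.29 -0.16]
1006 [273.  98.] [290. 207.]
(array([0.637, 0.019, 0.277]), np.float64(5.470838663958188))
```

View pics/w2.png

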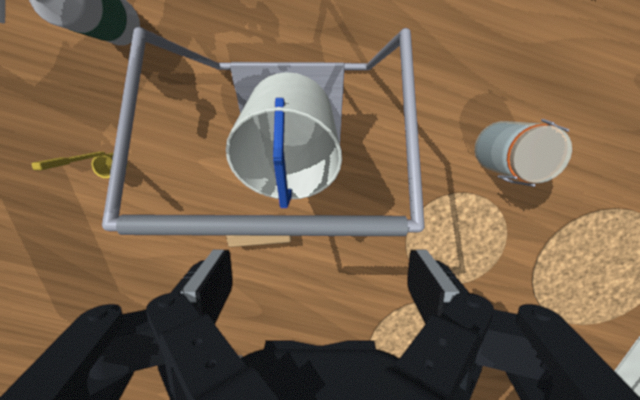

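Wrist view: handle from (280,100) to (286,207) behind the rail at row 226; small mat centred about (457,238), scoop cup about (102,166).

```bash
python3 - <<'E'
from h import *
from scipy.optimize import minimize
from scipy.spatial import cKDTree
st=ctrl.get_state();c=cam("wrist",st);I=cv2.imread("pics/w2.png")
uv=np.argwhere(blue(I))[:,::-1].astype(float)
def f(p):
    q=proj(c,hpts()@Rz(p[2]).T+[p[0],p[1],0]); return cKDTree(q).query(uv)[0].mean()+np.minimum(cKDTree(uv).query(q)[0],8).mean()
s=minimize(f,[.637,.019,.277],method="Nelder-Mead",options=dict(initial_simplex=np.array([[.637,.019,.277],[.65,.019,.277],[.637,.03,.277],[.637,.019,.33]])));print(s.x,s.fun,f([.637,.019,.277]))
print(proj(c,hpts()[[0,25,50,74]]@Rz(.277).T+[.637,.019,0]).round(0))
rail=np.array([[-.082,-.12,.305],[-.082,.12,.305]])@Rz(.277).T+[.637,.019,0];print(proj(c,rail).round(0))
print("mat",back(c,(457,238),.004).round(3),"scoop cup",back(c,(103,165),.034).round(3))
E
```

```text
[0.6341669  0.01488704 0.25727973] 3.168334824347361 3.683367843422849
[[286. 193.]
 [282. 196.]
 [275. 145.]
 [276. 102.]]
[[415. 216.]
 [105. 215.]]
mat [ 0.494 -0.34   0.004] scoop cup [0.462 0.294 0.034]
```

Emit:
jog_arm --pt "2.4 -2.2 0" --pt "2.4 -2.2 0" --pt "0 0 0" --pt "0 0 3" --pt "0 0 3" --pt "0 0 2" --pt "0 0 0" --pt "0 0 0" --spin '[0.3,0,0,0,0,0,0,0]' --fingers '[0,0,0,0,0,0,0,0]'

```text
clock: 4.55
ee_pos: [0.6114, 0.0082, 0.3209]
tool_rot: [0.991, 0.135, 0.0, 0.0]
force: [-0.0, -1.0, 0.7]
grip_width: 0.086
```

```bash
python3 - <<'E'
from h import *
togo([.612,.0105,.206],.275)
st=ctrl.get_state(); I=ctrl.get_image("wrist"); cv2.imwrite("pics/w3.png",I);c=cam("wrist",st)
for rk in[(.637,.019),(.635,.017)]: print(proj(c,hpts()[[0,25,50,74]]@Rz(.275).T+[*rk,0]).round(0).tolist(), proj(c,np.array([[-.082,0,.305]])@Rz(.275).T+[*rk,0]).round())
print("tcp target px",proj(c,[[.612,.0105,.206]]).round())
E
```

```text
t 4.55 pos [0.6114 0.0082 0.3209] yaw 15.47 q [-0.17  0.44  1.38 -0.    1.32  1.13] F [-0.  -1.   0.7] w 0.086
spin -0.28 togo cm (axes after spin) [ 0.12 -0.21 11.49]
[[315.0, 250.0], [315.0, 263.0], [313.0, 214.0], [313.0, 160.0]] [[311. 341.]]
[[316.0, 252.0], [316.0, 265.0], [315.0, 217.0], [315.0, 163.0]] [[313. 344.]]
tcp target px [[315. 198.]]
```

View pics/w3.png

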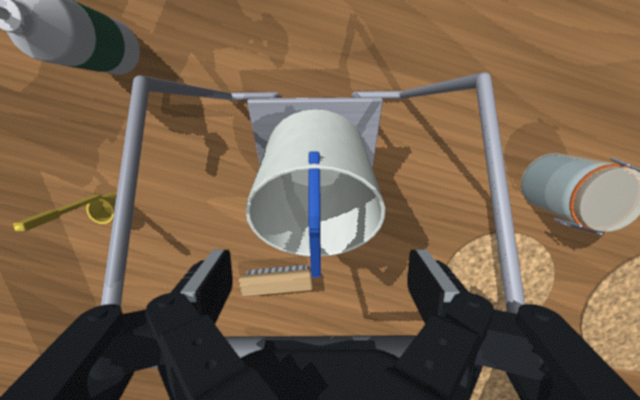

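Handle leg at column 315 (rows 152–225), bar from about row 228 to 277; target pixel (315,198) lies on the rear leg; rail at row 343, clear behind the gripper body.

Emit:
jog_arm --pt "0 -0.2 0" --pt "0 0 2" --pt "0 0 2" --pt "0 0 2" --pt "0 0 1.5" --pt "0 0 1.5" --pt "0 0 1.5" --pt "0 0 1.3" --pt "0 0 0" --pt "0 0 0" --spin '[-0.3,0,0,0,0,0,0,0,0,0]' --fingers '[0,0,0,0,0,0,0,0,0,0]'

```text
clock: 5.85
ee_pos: [0.6112, 0.0113, 0.2023]
tool_rot: [0.99, 0.138, 0.0, 0.0]
force: [-0.7, 0.4, -0.4]
grip_width: 0.0853
```

```bash
python3 - <<'E'
from h import *
togo([.612,.0105,.201],.275)
st=ctrl.get_state(); I=ctrl.get_image("wrist"); cv2.imwrite("pics/w4.png",I[:,120:520])
E
```

```text
t 5.85 pos [0.6112 0.0113 0.2023] yaw 15.85 q [-0.16  0.56  1.52  0.    1.06  1.13] F [-0.7  0.4 -0.4] w 0.0853
spin 0.09 togo cm (axes after spin) [0.06 0.1  0.13]
```

View pics/w4.png

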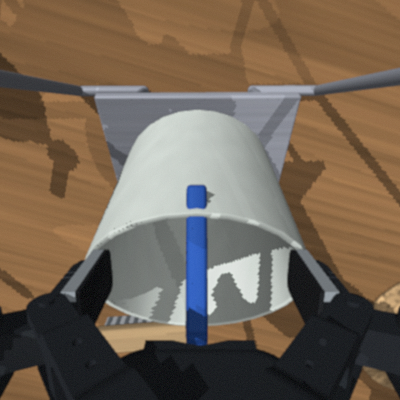

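Handle is centred between the jaws, with no contact. Closing now.

Emit:
jog_arm --pt "0 0 0" --pt "0 0 0" --pt "0 0 0" --pt "0 0 0" --pt "0 0 0" --pt "0 0 0" --pt "0 0 0" --pt "0 0 0" --spin '[0,0,0,0,0,0,0,0]' --fingers '[0.5,0.8,1,1,1,1,1,1]' --squeeze 60

```text
clock: 6.9
ee_pos: [0.6108, 0.0116, 0.2021]
tool_rot: [0.99, 0.138, 0.0, -0.0]
force: [-0.3, 1.2, 2.7]
grip_width: 0.0085
```

Emit:
jog_arm --pt "0 0 -0.5" --pt "0 0 -0.5" --pt "0 0 -0.7" --pt "0 0 -0.7" --pt "0 0 -0.8" --pt "0 0 -0.8" --pt "0 0 0" --pt "0 0 0" --spin '[0,0,0,0,0,0,0,0]' --fingers '[1,1,1,1,1,1,1,1]'

```text
clock: 7.9
ee_pos: [0.6106, 0.0114, 0.2419]
tool_rot: [0.99, 0.138, -0.0, -0.0]
force: [-0.3, -0.5, -3.5]
grip_width: 0.009
```

```bash
python3 - <<'E'
from h import *
togo([.612,.0105,.24],.275)
I=ctrl.get_image("wrist");S=ctrl.get_image("scene"); cv2.imwrite("pics/w5.png",np.hstack([I[:,120:520],cv2.resize(S[150:300,255:405],(400,400),interpolation=3)]))
E
```

```text
t 7.9 pos [0.6106 0.0114 0.2419] yaw 15.85 q [-0.16  0.52  1.48  0.    1.15  1.13] F [-0.3 -0.5 -3.5] w 0.009
spin 0.09 togo cm (axes after spin) [0.11 0.12 0.19]
```

View pics/w5.png

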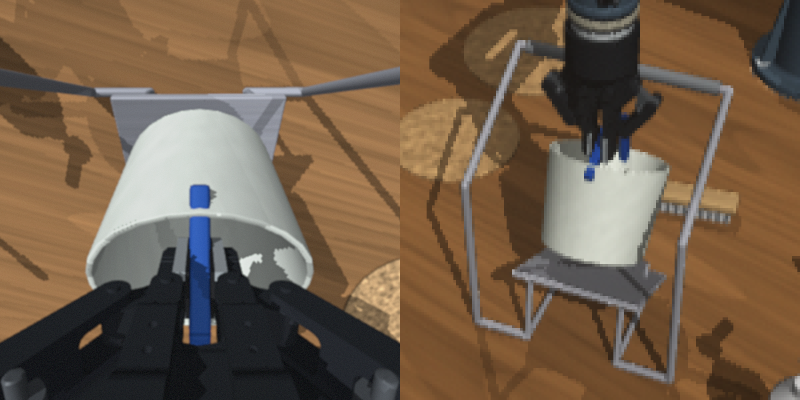

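Pail is held by the rear end of the bar, still at ~30°, 3.1 N load, off the plate. Next back and up behind the rail.

Emit:
jog_arm --pt "0.7 0 -0.6" --pt "1.3 0 -1" --pt "1.5 0 -1.1" --pt "1.5 0 -1.1" --pt "1.5 0 -1.1" --pt "1.5 0 -1.1" --pt "1.3 0 -1" --pt "1 0 -1" --pt "0.7 0 -1.2" --pt "0 0 -1.2" --pt "0 0 -1.2" --spin '[0,0,0,0,0,0,0,0,0,0,0]' --fingers '[1,1,1,1,1,1,1,1,1,1,1]'

```text
clock: 9.38
ee_pos: [0.7164, 0.0415, 0.3585]
tool_rot: [0.99, 0.138, -0.0, -0.0]
force: [0.2, 0.5, -3.2]
grip_width: 0.0083
```

Emit:
jog_arm --pt "0 0 -2" --pt "0 0 -2" --pt "0 0 -2" --pt "0 0 -2" --pt "0 0 -2" --pt "0 0 -2" --pt "0 0 -2" --pt "0 0 -2" --pt "0 0 -1" --pt "0 0 0" --spin '[0,0,0,0,0,0,0,0,0,0]' --fingers '[1,1,1,1,1,1,1,1,1,1]'

```text
clock: 10.62
ee_pos: [0.7165, 0.0413, 0.529]
tool_rot: [0.99, 0.138, 0.001, 0.0]
force: [0.6, -0.2, -4.3]
grip_width: 0.0092
```

```bash
python3 - <<'E'
from h import *
togo([.5,-.33,.52],.277)
S=ctrl.get_image("scene"); cv2.imwrite("pics/s6.png",cv2.resize(S[60:310,180:480],None,fx=2,fy=2,interpolation=3))
E
```

```text
t 10.62 pos [0.7165 0.0413 0.529 ] yaw 15.85 q [-0.1   0.54  0.68 -0.    1.92  1.2 ] F [ 0.6 -0.2 -4.3] w 0.0092
spin -0.03 togo cm (axes after spin) [-30.98  29.8    0.9 ]
```

View pics/s6.png

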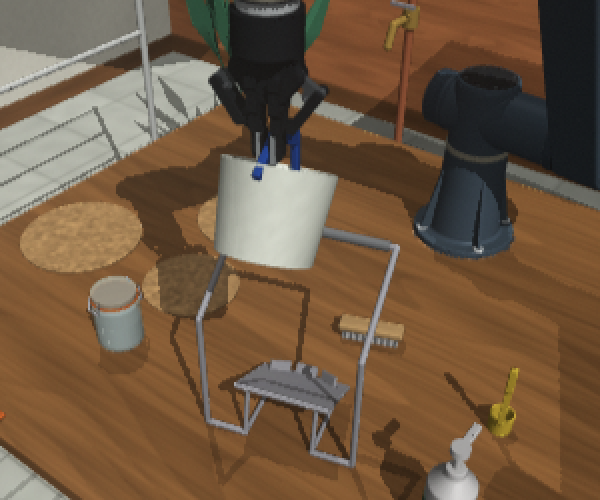

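Pail is clear above the rack, lowest edge well above the rail. Carry over to the mat.

Emit:
jog_arm --pt "-1 0.8 0" --pt "-2 1.7 0" --pt "-2.8 2.3 0" --pt "-2.8 2.3 0" --pt "-2.8 2.3 0" --pt "-2.8 2.3 0" --pt "-2.8 2.3 0" --pt "-2.8 2.3 0" --pt "-2.8 2.3 0" --pt "-2.8 2.3 0" --pt "-2.8 2.3 0" --pt "-2.8 2.3 0" --spin '[0,0,0,0,0,0,0,0,0,0,0,0]' --fingers '[1,1,1,1,1,1,1,1,1,1,1,1]'

```text
clock: 12.18
ee_pos: [0.4861, -0.2894, 0.5273]
tool_rot: [0.99, 0.138, -0.001, -0.0]
force: [0.3, -0.6, -4.0]
grip_width: 0.0088
```

Emit:
jog_arm --pt "-2.5 2.2 1" --pt "-1.8 1.7 2" --pt "-1 0.8 3" --pt "0 0 3" --pt "0 0 3" --pt "0 0 3" --pt "0 0 3" --pt "0 0 3" --pt "0 0 2" --pt "0 0 1.5" --pt "0 0 0" --pt "0 0 0" --spin '[0,0,0,0,0,0,0,0,0,0,0,0]' --fingers '[1,1,1,1,1,1,1,1,1,1,1,1]'

```text
clock: 13.68
ee_pos: [0.4501, -0.3488, 0.2839]
tool_rot: [0.99, 0.138, 0.0, 0.001]
force: [0.3, 0.4, -2.8]
grip_width: 0.0086
```

```bash
python3 - <<'E'
from h import *
togo([.45,-.348,.18],.277)
S=ctrl.get_image("scene"); cv2.imwrite("pics/s7.png",cv2.resize(S[80:260,200:380],None,fx=3.3,fy=3.3,interpolation=3)); cv2.imwrite("pics/s7raw.png",S)
E
```

```text
t 13.68 pos [ 0.4501 -0.3488  0.2839] yaw 15.84 q [-0.86  0.41  1.54 -0.    1.19  0.44] F [ 0.3  0.4 -2.8] w 0.0086
spin -0.03 togo cm (axes after spin) [ 1.000e-02 -8.000e-02  1.039e+01]
```

View pics/s7.png

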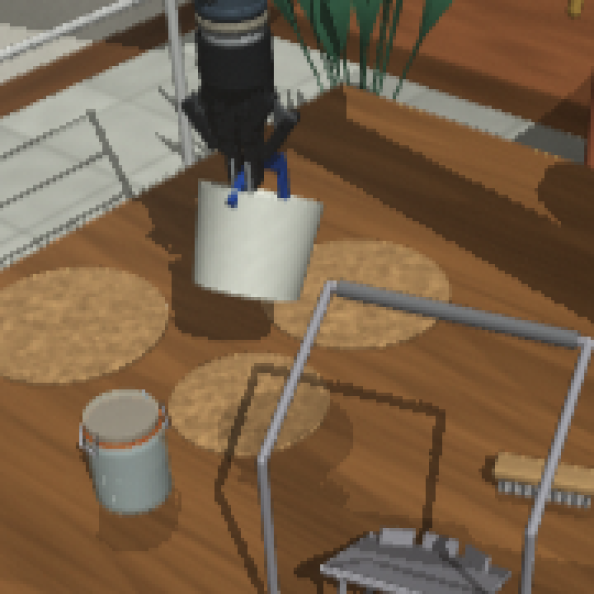

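Pail hangs over the mat still tilted toward the robot side. I'll fit the tilt and grip point to the silhouette.

```bash
cat >> h.py <<'E'
def fitpail(x0=(30.,38.,142.),cams=("scene",)):
    from scipy.optimize import minimize
    st=ctrl.get_state(); Tm=R.from_quat(st["tool_rot"]).as_matrix(); ux=Tm[:,0]*[1,1,0]; ux/=np.linalg.norm(ux); uy=np.array([-ux[1],ux[0],0])
    D=[]
    for n in cams:
        ctrl.get_image(n); r=ctrl.cut_out(n,"pail"); print(n,[(round(d["score"],2),d["bbox"]) for d in r]); D.append((cam(n),r[0]["mask"]))
    a=np.linspace(0,2*np.pi,40); B=np.concatenate([np.c_[rr*np.cos(a),rr*np.sin(a),0*a+z] for rr,z in((60,0),(70,110))])/1e3
    def P(p,B):
        th=np.radians(p[0]); X=B[:,0]-p[1]/1e3; Z=B[:,2]-p[2]/1e3
        return st["ee_pos"]+np.outer(X*np.cos(th)-Z*np.sin(th),ux)+np.outer(B[:,1],uy)+np.outer(X*np.sin(th)+Z*np.cos(th),[0,0,1])
    def f(p):
        s=0
        for c,m in D:
            im=np.zeros((800*2,1280*2),np.uint8); q=(proj(c,P(p,B))+.5)*4
            h=cv2.convexHull(q.astype(np.float32)).astype(int); cv2.fillConvexPoly(im,h,255)
            g=cv2.resize(im,(640,400),interpolation=cv2.INTER_AREA)/255.
            m2=m; s+=np.abs(g-m2).sum()/m.sum()
        return s+((p[2]-142)/60)**2*.1
    x0=np.array(x0,float)
    s=minimize(f,x0,method="Nelder-Mead",options=dict(initial_simplex=np.array([x0,x0+[-12,0,0],x0+[0,-12,0],x0+[0,0,6]])))
    print("tilt,gx,gz",s.x.round(1),"cost",round(s.fun,3)); c=P(s.x,np.array([[0,0,0],[-.06,0,0],[.06,0,0]])); print("base c, -x edge, +x edge",c.round(3).tolist())
    return s.x
E
python3 - <<'E'
from h import *
fitpail(cams=("scene",)); fitpail(cams=("scene","top"))
E
```

```text
scene [(0.63, [424.8, 242.7, 17.9, 35.9]), (0.61, [349.3, 221.3, 32.1, 6.7]), (0.58, [256.7, 125.4, 42.0, 45.8])]
tilt,gx,gz [-1.020000e+01  1.286337e+05  1.420000e+02] cost 1.0
base c, -x edge, +x edge [[-121.359, -34.925, 22.949], [-121.416, -34.942, 22.96], [-121.302, -34.909, 22.938]]
scene [(0.97, [257.0, 125.6, 40.7, 43.7])]
top [(0.75, [353.9, 188.8, 49.3, 48.2])]
tilt,gx,gz [ 21.8  40.6 140.1] cost 2.467
base c, -x edge, +x edge [[0.464, -0.345, 0.139], [0.41, -0.36, 0.117], [0.518, -0.33, 0.161]]
```

```bash
python3 - <<'E'
import re
s=open("h.py").read()
s=s.replace('D.append((cam(n),r[0]["mask"]))','e=proj(cam(n),st["ee_pos"]-[0,0,.1])[0]; r=[d for d in r if abs(d["bbox"][0]+d["bbox"][2]/2-e[0])<25 and abs(d["bbox"][1]+d["bbox"][3]/2-e[1])<25 and d["bbox"][3]>30]; D.append((cam(n),r[0]["mask"]))')
open("h.py","w").write(s)
from h import *
fitpail()
E
```

```text
scene [(0.91, [257.3, 125.0, 41.4, 45.9])]
tilt,gx,gz [ 29.3  48.3 128.6] cost 0.093
base c, -x edge, +x edge [[0.47, -0.343, 0.148], [0.42, -0.357, 0.118], [0.52, -0.328, 0.177]]
```

Emit:
jog_arm --pt "0 0 2" --pt "0 0 2" --pt "0 0 2" --pt "0 0 1.5" --pt "0 0 1" --pt "0 0 0.6" --pt "0 0 0.4" --pt "0 0 0" --pt "0 0 0" --spin '[0,0,0,0,0,0,0,0,0]' --fingers '[1,1,1,1,1,1,1,1,1]'

```text
clock: 15.25
ee_pos: [0.4501, -0.3485, 0.1885]
tool_rot: [0.99, 0.138, 0.0, 0.0]
force: [-0.0, -0.4, -2.5]
grip_width: 0.009
```

Emit:
jog_arm --pt "0 0 0.3" --pt "0 0 0.3" --pt "0 0 0.3" --pt "0 0 0" --spin '[0,0,0,0]' --fingers '[1,1,1,1]'

```text
clock: 15.75
ee_pos: [0.4497, -0.3481, 0.1786]
tool_rot: [0.99, 0.138, -0.0, -0.0]
force: [-1.0, 0.3, -3.1]
grip_width: 0.0087
```

```bash
python3 - <<'E'
from h import *
togo([.45,-.348,.175],.277)
fitpail()
E
```

```text
t 15.75 pos [ 0.4497 -0.3481  0.1786] yaw 15.85 q [-0.86  0.55  1.64 -0.    0.95  0.44] F [-1.   0.3 -3.1] w 0.0087
spin -0.02 togo cm (axes after spin) [0.03 0.   0.36]
scene [(0.73, [261.7, 150.7, 35.6, 44.7])]
tilt,gx,gz [ 31.9  48.  128.3] cost 0.187
base c, -x edge, +x edge [[0.476, -0.341, 0.044], [0.427, -0.355, 0.013], [0.525, -0.327, 0.076]]
```

Still hanging; a few more millimetres until contact.

Emit:
jog_arm --pt "0 0 0.2" --pt "0 0 0.2" --pt "0 0 0" --spin '[0,0,0]' --fingers '[1,1,1]'

```text
clock: 16.23
ee_pos: [0.4498, -0.3481, 0.1748]
tool_rot: [0.99, 0.138, -0.0, -0.0]
force: [0.4, -0.5, -2.8]
grip_width: 0.0087
```

Emit:
jog_arm --pt "0 0 0.2" --pt "0 0 0.2" --pt "0 0 0" --spin '[0,0,0]' --fingers '[1,1,1]'

```text
clock: 16.6
ee_pos: [0.4499, -0.3483, 0.171]
tool_rot: [0.99, 0.138, 0.0, -0.0]
force: [0.4, 0.1, -2.9]
grip_width: 0.0089
```

Emit:
jog_arm --pt "0 0 0.2" --pt "0 0 0.2" --pt "0 0 0" --spin '[0,0,0]' --fingers '[1,1,1]'

```text
clock: 16.98
ee_pos: [0.4515, -0.3496, 0.1699]
tool_rot: [0.99, 0.138, 0.002, 0.002]
force: [0.7, 1.6, 11.0]
grip_width: 0.0088
```

Emit:
jog_arm --pt "0 0 0.2" --pt "0 0 0.2" --pt "0 0 0" --spin '[0,0,0]' --fingers '[1,1,1]'

```text
clock: 17.35
ee_pos: [0.4537, -0.3514, 0.1691]
tool_rot: [0.99, 0.138, 0.004, 0.005]
force: [1.7, 2.8, 24.6]
grip_width: 0.0089
```

Contact at TCP z≈0.170. Now tip the pail upright along an arc about its front base edge with a lighter grip.

Emit:
jog_arm --pt "0 0 -0.5" --pt "0.6 0 0.0" --pt "0.6 0 0.1" --pt "0.6 0 0.2" --pt "0.6 0 0.2" --pt "0 0 0" --spin '[0,0,0,0,0,0]' --fingers '[1,1,1,1,1,1]' --squeeze 30

```text
clock: 18.1
ee_pos: [0.474, -0.342, 0.1636]
tool_rot: [0.99, 0.138, 0.0, 0.001]
force: [-0.6, 1.0, 7.3]
grip_width: 0.0089
```

```bash
python3 - <<'E'
from h import *
togo([.53,-.325,.139],.277)
fitpail((20,40,138))
E
```

```text
t 18.1 pos [ 0.474  -0.342   0.1636] yaw 15.9 q [-0.82  0.58  1.62 -0.    0.94  0.48] F [-0.6  1.   7.3] w 0.0089
spin 0.03 togo cm (axes after spin) [ 5.85 -0.1   2.46]
scene [(0.7, [260.4, 156.0, 37.4, 41.3]), (0.27, [224.8, 194.7, 26.8, 39.6])]
tilt,gx,gz [ 23.4  51.3 126.1] cost 0.184
base c, -x edge, +x edge [[0.477, -0.341, 0.027], [0.424, -0.356, 0.004], [0.53, -0.326, 0.051]]
```

Emit:
jog_arm --pt "0.6 0 0.2" --pt "0.7 0 0.25" --pt "0.7 0 0.3" --pt "0.7 0 0.35" --pt "0 0 0" --spin '[0,0,0,0,0]' --fingers '[1,1,1,1,1]'

```text
clock: 18.82
ee_pos: [0.4996, -0.3342, 0.152]
tool_rot: [0.99, 0.138, -0.0, 0.0]
force: [0.3, 0.6, 6.0]
grip_width: 0.009
```

```bash
python3 - <<'E'
from h import *
togo([.53,-.325,.139],.277)
fitpail((12,40,138))
E
```

```text
t 18.82 pos [ 0.4996 -0.3342  0.152 ] yaw 15.91 q [-0.78  0.62  1.58 -0.    0.94  0.52] F [0.3 0.6 6. ] w 0.009
spin 0.04 togo cm (axes after spin) [ 3.18 -0.06  1.3 ]
scene [(0.71, [259.5, 162.1, 36.4, 40.2]), (0.19, [250.8, 194.3, 49.4, 24.1])]
tilt,gx,gz [  3.9  42.3 139.3] cost 0.322
base c, -x edge, +x edge [[0.468, -0.343, 0.01], [0.411, -0.36, 0.006], [0.526, -0.327, 0.014]]
```

Emit:
jog_arm --pt "0.5 0 0.3" --pt "0.5 0 0.3" --pt "0.5 0 0.3" --pt "0 0 0" --spin '[0,0,0,0]' --fingers '[1,1,1,1]'

```text
clock: 19.42
ee_pos: [0.5139, -0.3301, 0.1429]
tool_rot: [0.99, 0.138, -0.0, 0.0]
force: [0.2, 0.7, 4.9]
grip_width: 0.009
```

```bash
python3 - <<'E'
from h import *
togo([.53,-.325,.139],.277)
S=ctrl.get_image("scene");W=ctrl.get_image("wrist"); cv2.imwrite("pics/s8.png",np.hstack([cv2.resize(S[120:240,220:340],(400,400),interpolation=3),W[:,120:520]]))
E
```

```text
t 19.43 pos [ 0.5139 -0.3301  0.1429] yaw 15.9 q [-0.75  0.64  1.56 -0.    0.94  0.54] F [0.2 0.7 4.9] w 0.009
spin 0.03 togo cm (axes after spin) [ 1.69 -0.05  0.39]
```

View pics/s8.png

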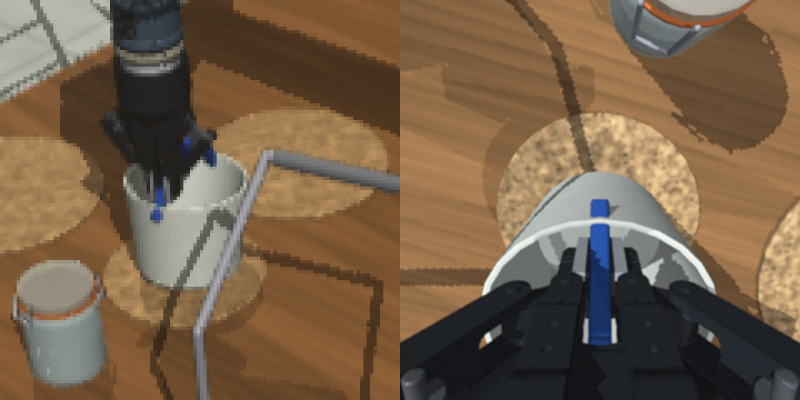

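Pail nearly upright with front edge down; the mat shows mainly on its far (camera) side, so I check the centring before letting go.

```bash
python3 - <<'E'
from h import *
s=cam("scene");t=cam("top")
print("pail near edge",back(s,(277,206.1),.004),"mat near",back(s,(275.5,218.1),.004))
# mat circle fit by colour, using initial unobstructed images
def mat(n,c,box):
    I=cv2.imread(f"pics/{n}0.png"); h=cv2.cvtColor(I,cv2.COLOR_BGR2HSV)
    x,y,w,hh=box; print(n,"centre hsv",h[y+hh//2,x+w//2], "wood",h[y-6,x+w//2])
    return I
for n,c,u in(("scene",s,None),("top",t,None)):
    for C in((.493,-.336),(.50,-.33),(.485,-.336)):
        a=np.linspace(0,2*np.pi,100);q=proj(c,np.c_[C[0]+.095*np.cos(a),C[1]+.095*np.sin(a),0*a+.004]);print(n,C,q.min(0).round(1),q.max(0).round(1))
a=np.linspace(0,2*np.pi,100)
for C in((.482,-.340),(.475,-.342)):
    q=proj(s,np.c_[C[0]+.06*np.cos(a),C[1]+.06*np.sin(a),0*a+.004]);print("base",C,q.min(0).round(1),q.max(0).round(1))
E
```

```text
pail near edge [ 0.51032307 -0.30841721  0.004     ] mat near [ 0.56478913 -0.26632383  0.004     ]
scene (0.493, -0.336) [250.  186.3] [299.2 217.3]
scene (0.5, -0.33) [249.8 187.7] [299.3 219. ]
scene (0.485, -0.336) [251.5 185.4] [300.5 216.2]
top (0.493, -0.336) [338.4 178.5] [389.9 229.4]
top (0.5, -0.33) [336.7 176.7] [388.2 227.5]
top (0.485, -0.336) [338.4 180.6] [390.  231.6]
base (0.482, -0.34) [260.4 189.9] [291.3 209.2]
base (0.475, -0.342) [261.3 188.9] [292.1 208.1]
```

Emit:
jog_arm --pt "0.4 0 0.2" --pt "0.4 0 0.2" --pt "0 0 0.1" --pt "0 0 0" --spin '[0,0,0,0]' --fingers '[1,1,1,1]'

```text
clock: 20.02
ee_pos: [0.5211, -0.3279, 0.1378]
tool_rot: [0.99, 0.138, -0.0, -0.0]
force: [-1.0, -1.0, 2.2]
grip_width: 0.0087
```

Emit:
jog_arm --pt "0 0 0" --pt "0 0 -0.4" --pt "0 0 -0.6" --pt "0 0 0" --spin '[0,0,0,0]' --fingers '[1,1,1,1]' --squeeze 100

```text
clock: 20.52
ee_pos: [0.5216, -0.3282, 0.1483]
tool_rot: [0.99, 0.138, 0.001, 0.0]
force: [0.6, -0.4, -3.5]
grip_width: 0.0081
```

```bash
python3 - <<'E'
from h import *
togo([.53,-.325,.139],.277)
fitpail((2,40,138))
E
```

```text
t 20.52 pos [ 0.5216 -0.3282  0.1483] yaw 15.83 q [-0.74  0.64  1.54  0.    0.95  0.55] F [ 0.6 -0.4 -3.5] w 0.0081
spin -0.04 togo cm (axes after spin) [ 0.9  -0.08  0.93]
scene [(0.88, [258.4, 160.4, 36.4, 45.8])]
tilt,gx,gz [ -4.9  39.  137.9] cost 0.31
base c, -x edge, +x edge [[0.473, -0.342, 0.014], [0.415, -0.358, 0.019], [0.53, -0.326, 0.009]]
```

Lifted ~10 mm rigidly; shift 22 mm toward the mat centre and lower.

Emit:
jog_arm --pt "0.7 0 0" --pt "0.8 0 0" --pt "0.7 0 0" --pt "0 0 0.3" --pt "0 0 0.3" --pt "0 0 0.2" --pt "0 0 0" --spin '[0,0,0,0,0,0,0]' --fingers '[1,1,1,1,1,1,1]'

```text
clock: 21.5
ee_pos: [0.5418, -0.322, 0.1396]
tool_rot: [0.99, 0.138, -0.0, -0.0]
force: [-0.7, 0.3, -2.8]
grip_width: 0.0078
```

Emit:
jog_arm --pt "0 0 0.2" --pt "0 0 0.1" --pt "0 0 0" --spin '[0,0,0]' --fingers '[1,1,1]' --squeeze 20

```text
clock: 21.88
ee_pos: [0.5432, -0.3225, 0.1384]
tool_rot: [0.99, 0.138, 0.001, 0.001]
force: [2.2, 0.6, 4.5]
grip_width: 0.0084
```

```bash
python3 - <<'E'
from h import *
togo([.543,-.322,.138],.277)
S=ctrl.get_image("scene");W=ctrl.get_image("top"); cv2.imwrite("pics/s9.png",np.hstack([cv2.resize(S[120:240,220:340],(400,400),interpolation=3),cv2.resize(W[150:250,310:410],(400,400),interpolation=3)]))
E
```

```text
t 21.88 pos [ 0.5432 -0.3225  0.1384] yaw 15.86 q [-0.71  0.67  1.51  0.    0.96  0.58] F [2.2 0.6 4.5] w 0.0084
spin -0.01 togo cm (axes after spin) [-0.   -0.05  0.04]
```

View pics/s9.png

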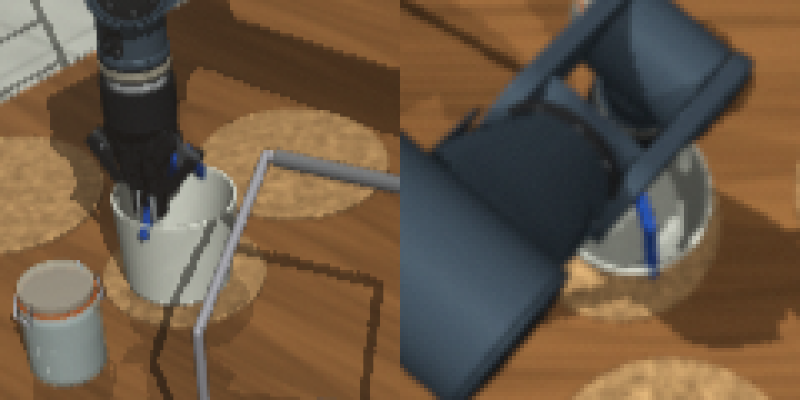

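Pail stands on the mat with cork visible all round on the near sides (base near edge at (180,305) in the left crop, mat edge at ~327). Release and rise.

Emit:
jog_arm --pt "0 0 0" --pt "0 0 0" --pt "0 0 0" --pt "0 0 0" --pt "0 0 -1" --pt "0 0 -2" --pt "0 0 -4" --pt "0 0 -5" --pt "0 0 -5" --pt "0 0 -5" --pt "0 0 -4" --pt "0 0 0" --spin '[0,0,0,0,0,0,0,0,0,0,0,0]' --fingers '[0.9,0.85,0.7,0.5,0.5,0.5,0.5,0.5,0.5,0.5,0.5,0.5]'

```text
clock: 23.48
ee_pos: [0.5434, -0.323, 0.4024]
tool_rot: [0.99, 0.138, 0.003, 0.004]
force: [1.0, -0.8, -1.2]
grip_width: 0.0425
```

Emit:
jog_arm --pt "0 -5 -1" --pt "0 -5 0" --pt "0 -5 0" --pt "0 -5 0" --pt "0 -5 0" --pt "0 0 0" --pt "0 0 0" --spin '[0,0,0,0,0,0,0]' --fingers '[0,0,0,0,0,0,0]'

```text
clock: 24.35
ee_pos: [0.4739, -0.0818, 0.4066]
tool_rot: [0.99, 0.138, -0.0, 0.0]
force: [0.7, 0.7, -0.1]
grip_width: 0.0855
```

```bash
python3 - <<'E'
from h import *
togo([.46,.29,.4],.277)
W={}
for n in("scene","top"):
    I=ctrl.get_image(n); W[n]=I; cv2.imwrite(f"pics/{n}10.png",I)
    for l in("mat","pail","scoop"): print(n,l,[(np.round(d["point"],1).tolist(),round(d["score"],2)) for d in ctrl.spot_point(n,l)][:4],[(d["bbox"],round(d["score"],2)) for d in ctrl.look_for(n,l)][:4])
S=W["scene"];T=W["top"]
# handle blue pixels / pail rim white in top
m=blue(T);m[:,:320]=0;m[:,420:]=0;uv=np.argwhere(m)[:,::-1];print("blue top",len(uv),uv.min(0),uv.max(0))
cv2.imwrite("pics/c10.png",np.hstack([cv2.resize(S[140:240,220:340],(480,400),interpolation=3),cv2.resize(T[150:250,320:400],(320,400),interpolation=3)]))
E
```

```text
t 24.35 pos [ 0.4739 -0.0818  0.4066] yaw 15.87 q [-0.4   0.17  1.55 -0.    1.43  0.89] F [ 0.7  0.7 -0.1] w 0.0855
spin 0.0 togo cm (axes after spin) [  8.83 -36.14   0.66]
scene mat [([205.4, 273.9], 0.9), ([167.9, 307.2], 0.75), ([181.5, 217.8], 0.71)] [([281.4, 151.5, 54.4, 36.3], 0.88), ([189.1, 163.2, 60.6, 30.5], 0.74)]
scene pail [([204.6, 276.3], 0.88), ([230.0, 365.7], 0.17)] [([254.6, 163.5, 37.2, 49.5], 0.69)]
scene scoop [([271.5, 430.3], 0.67)] [([424.6, 244.7, 13.0, 33.0], 0.67)]
top mat [([203.4, 364.7], 0.96), ([273.6, 379.2], 0.75), ([200.3, 443.6], 0.64)] [([335.7, 191.2, 54.6, 39.4], 0.91), ([342.9, 235.5, 68.8, 74.0], 0.84), ([220.3, 121.2, 84.0, 61.7], 0.27)]
top pail [([199.9, 361.8], 0.75)] [([345.3, 178.7, 42.7, 37.7], 0.59)]
top scoop [([212.9, 191.4], 0.71)] [([182.3, 198.0, 13.7, 19.4], 0.49)]
blue top 115 [361 179] [372 214]
```

View pics/c10.png

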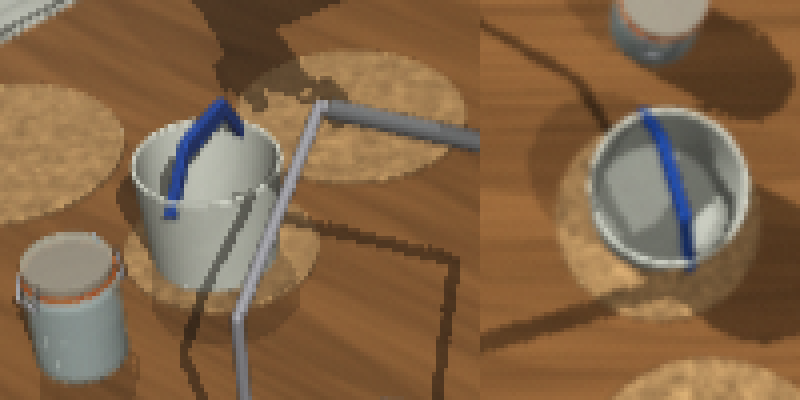

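Pail stands upright, mouth up, cork visible around it in both views. Now numbers for pail centre, handle yaw and the scoop.

```bash
python3 - <<'E'
from h import *
from scipy.optimize import minimize
from scipy.spatial import cKDTree
t=cam("top");s=cam("scene")
print("rim c",back(t,(367.75,196.75),.114).round(3),"mat c",back(t,(364.5,204.75),.004).round(3), "base S",back(s,(276.3,204.6),.004).round(3))
poly=np.array([[-68,110],[-38,145],[38,145],[68,110]])/1e3
L=np.concatenate([np.linspace(a,b,25) for a,b in zip(poly,poly[1:])]);H=np.c_[L[:,0],0*L[:,0],L[:,1]+.004]
V=[]
for n,c,b in(("top",t,(170,225,350,380)),("scene",s,(150,200,250,295))):
    m=blue(cv2.imread(f"pics/{n}10.png"));k=np.zeros_like(m);k[b[0]:b[1],b[2]:b[3]]=m[b[0]:b[1],b[2]:b[3]];V.append((c,np.argwhere(k)[:,::-1].astype(float)))
def f(p,V):
    P=H@Rz(p[2]).T+[p[0],p[1],0];e=0
    for c,uv in V: q=proj(c,P);e+=cKDTree(q).query(uv)[0].mean()+np.minimum(cKDTree(uv).query(q)[0],8).mean()
    return e
x=np.array([.5,-.333,.277])
for v in(V,V[:1],V[1:]):
    r=minimize(f,x,args=(v,),method="Nelder-Mead",options=dict(initial_simplex=[x,x+[.02,0,0],x+[0,.02,0],x+[0,0,.1]]));print("pail",r.x.round(3),round(r.fun,2))
# scoop: yellow mask fit
def yel(I): return cv2.inRange(cv2.cvtColor(I,cv2.COLOR_BGR2HSV),(20,130,60),(35,255,255))
V=[]
for n,c,b in(("top",t,(180,235,165,215)),("scene",s,(235,290,415,450))):
    m=yel(cv2.imread(f"pics/{n}10.png"));k=np.zeros_like(m);k[b[0]:b[1],b[2]:b[3]]=m[b[0]:b[1],b[2]:b[3]];uv=np.argwhere(k)[:,::-1].astype(float);print(n,len(uv),uv.min(0),uv.max(0));V.append((c,uv))
a=np.linspace(0,2*np.pi,24)
Q=np.concatenate([np.c_[.019*np.cos(a),.019*np.sin(a),0*a+z] for z in(0,.011,.022,.034)]+[np.c_[np.full(40,.0215),np.zeros(40),np.linspace(.034,.15,40)]])
H=Q
x=np.array([.457,.295,.8])
for y0 in(.8,-.8,2.4,-2.4):
    x[2]=y0;r=minimize(f,x,args=(V,),method="Nelder-Mead",options=dict(initial_simplex=[x,x+[.02,0,0],x+[0,.02,0],x+[0,0,.5]]));print("scoop",r.x.round(3),round(r.fun,2))
E
```

```text
rim c [ 0.5   -0.337  0.114] mat c [ 0.489 -0.337  0.004] base S [ 0.505 -0.317  0.004]
pail [ 0.504 -0.333  0.277] 2.78
pail [ 0.501 -0.334  0.258] 1.27
pail [ 0.507 -0.331  0.294] 1.46
top 148 [178. 199.] [197. 217.]
scene 254 [424. 244.] [439. 278.]
scoop [0.46  0.296 0.267] 2.52
scoop [0.461 0.296 0.245] 2.52
scoop [0.466 0.301 3.605] 4.11
scoop [ 0.466  0.301 -2.678] 4.11
```

Emit:
jog_arm --pt "0 0 0" --pt "0 0 0" --pt "0 0 0" --pt "0 0 0" --pt "0 0 0" --pt "0 0 0" --pt "0 0 0" --pt "0 0 0" --pt "0 0 0" --pt "0 0 0" --spin '[-9,-9,-9,-9,-9,-9,-9,-9,-9,-9]' --fingers '[0,0,0,0,0,0,0,0,0,0]'

```text
clock: 26.3
ee_pos: [0.4739, -0.0815, 0.4071]
tool_rot: [0.601, 0.799, 0.0, 0.0]
force: [0.4, -0.2, -0.7]
grip_width: 0.0852
```

Emit:
jog_arm --pt "3 1 0" --pt "4.5 1.4 0" --pt "4.8 1.5 0" --pt "4.8 1.5 0" --pt "4.8 1.5 0" --pt "4.8 1.5 0" --pt "4.8 1.5 0" --pt "3.2 0.9 0" --pt "2 0.5 3" --pt "0 0 4" --pt "0 0 3" --pt "0 0 0" --spin '[0,0,0,0,0,0,0,0,0,0,0,0]' --fingers '[0,0,0,0,0,0,0,0,0,0,0,0]'

```text
clock: 27.8
ee_pos: [0.4809, 0.3019, 0.3046]
tool_rot: [0.603, 0.798, -0.003, -0.002]
force: [0.1, 0.3, 1.1]
grip_width: 0.0853
```

```bash
cat >> h.py <<'E'
def yel(I): return cv2.inRange(cv2.cvtColor(I,cv2.COLOR_BGR2HSV),(20,130,60),(35,255,255))
E
python3 - <<'E'
from h import *
togo([.481,.3015,.26],1.85)
from scipy.optimize import minimize
from scipy.spatial import cKDTree
st=ctrl.get_state();I=ctrl.get_image("wrist");cv2.imwrite("pics/w11.png",I);c=cam("wrist",st)
m=yel(I);n,lab,sta,_=cv2.connectedComponentsWithStats(m);print(sta[1:][sta[1:,4]>50])
k=1+sta[1:,4].argmax();uv=np.argwhere(lab==k)[:,::-1].astype(float)
a=np.linspace(0,2*np.pi,40)
H=np.concatenate([np.c_[.019*np.cos(a),.019*np.sin(a),0*a+z] for z in(.017,.034)]+[np.c_[np.full(60,.0215),np.zeros(60),np.linspace(.034,.15,60)]])
def f(p):
    q=proj(c,H@Rz(p[2]).T+[p[0],p[1],0]);return cKDTree(q).query(uv)[0].mean()+np.minimum(cKDTree(uv).query(q)[0],15).mean()
x=np.array([.46,.296,.25])
r=minimize(f,x,method="Nelder-Mead",options=dict(initial_simplex=[x,x+[.02,0,0],x+[0,.02,0],x+[0,0,.3]]));print(r.x.round(4),round(r.fun,2),len(uv))
p=r.x;print("handle",p[0]+.0215*np.cos(p[2]),p[1]+.0215*np.sin(p[2]),"top px pred",proj(c,[[p[0]+.0215*np.cos(p[2]),p[1]+.0215*np.sin(p[2]),.15]]))
E
```

```text
t 27.8 pos [0.4809 0.3019 0.3046] yaw 105.87 q [ 0.36  0.39  1.51 -0.    1.25  0.09] F [0.1 0.3 1.1] w 0.0853
spin -0.13 togo cm (axes after spin) [-0.05  0.    4.46]
[[ 290  148   37   46 1033]]
[0.4618 0.2939 0.1782] 3.43 1033
handle 0.482960170444604 0.29772769838985347 top px pred [[322.03808187 190.8238373 ]]
```

```bash
python3 - <<'E'
from h import *
st=ctrl.get_state();c=cam("wrist",st);m=yel(cv2.imread("pics/w11.png"))
for r in range(146,196,2): 
    x=np.flatnonzero(m[r]); print(r,''.join('#' if v else '.' for v in m[r,286:330]))
print(back(c,(321,188.5),.15))
E
```

```text
146 ............................................
148 ..................##........................
150 ..............##############................
152 ...........####################.............
154 .........#######################............
156 .......##########################...........
158 ......############################..........
160 .....#############################..........
162 ....##################################......
164 ....##################################......
166 ....##################################......
168 ....##################################......
170 .....#################################......
172 ......#################################.....
174 .......#################################....
176 .........#####################.##########...
178 ...........################....##########...
180 ................#####..........##########...
182 ..............................###########...
184 ..............................#####.#####...
186 ..............................###########...
188 ..............................###########...
190 ..............................###########...
192 ...............................##########...
194 ............................................
[0.48347504 0.29983906 0.15      ]
```

Emit:
jog_arm --pt "-0.1 0.2 2" --pt "0 0 3" --pt "0 0 3" --pt "0 0 3" --pt "0 0 2.5" --pt "0 0 2" --pt "0 0 1.5" --pt "0 0 0.5" --pt "0 0 0" --spin '[0,0,0,0,0,0,0,0,0]' --fingers '[0,0,0,0,0,0,0,0,0]' --squeeze 25

```text
clock: 28.98
ee_pos: [0.4851, 0.3021, 0.1325]
tool_rot: [0.603, 0.798, 0.0, 0.0]
force: [-0.1, 0.1, 0.5]
grip_width: 0.0853
```

Emit:
jog_arm --pt "0 0 0" --pt "0 0 0" --pt "0 0 0" --pt "0 0 0" --pt "0 0 0" --pt "0 0 0" --pt "0 0 0" --spin '[0,0,0,0,0,0,0]' --fingers '[0.4,0.6,0.8,0.9,1,1,1]'

```text
clock: 29.85
ee_pos: [0.4837, 0.3017, 0.1322]
tool_rot: [0.603, 0.798, -0.001, -0.001]
force: [-3.1, -1.0, 6.5]
grip_width: 0.0097
```

```bash
python3 - <<'E'
from h import *
togo([.4833,.3012,.131],1.85)
I=ctrl.get_image("wrist");cv2.imwrite("pics/w12.png",I)
m=yel(I)
for r in range(100,300,5): 
    if m[r].any(): print(r,''.join('#' if v else '.' for v in m[r,260:370:2]))
E
```

```text
t 29.85 pos [0.4837 0.3017 0.1322] yaw 105.86 q [0.36 0.62 1.67 0.   0.85 0.08] F [-3.1 -1.   6.5] w 0.0097
spin -0.14 togo cm (axes after spin) [-0.04 -0.05  0.12]
175 ............###########................................
180 .........#################.............................
185 .......####################............................
190 ....########################...........................
195 ...#########################...........................
200 ...#############################.......................
205 ...#############################.......................
210 ...#############################.......................
215 .....###########################.......................
220 ......###################..#####.......................
225 ..........###########......#####.......................
230 ...........................######......................
235 ..........................########.....................
240 .........................##########....................
245 .........................##########....................
250 .........................##########....................
255 .........................##########....................
260 .........................###########...................
265 .........................###########...................
270 .........................###########...................
275 .........................###########...................
280 ........................############...................
285 ........................############...................
290 ........................############...................
295 .........................###########...................
```

Scoop gripped (9.7 mm across the 10 mm grip). Lift high and carry over to the pail.

Emit:
jog_arm --pt "0 0 -1" --pt "0 0 -2.5" --pt "0 0 -4.5" --pt "0 0 -5" --pt "0 0 -5" --pt "0 0 -5" --pt "0 0 -5" --pt "0 0 -4" --pt "0 0 -3" --pt "0 0 0" --spin '[0,0,0,0,0,0,0,0,0,0]' --fingers '[1,1,1,1,1,1,1,1,1,1]' --squeeze 40

```text
clock: 31.15
ee_pos: [0.4858, 0.3024, 0.4851]
tool_rot: [0.603, 0.798, 0.003, 0.002]
force: [-1.0, 0.8, -1.1]
grip_width: 0.0094
```

Emit:
jog_arm --pt "-2 -0.5 0" --pt "-4 -1 0" --pt "-5 -1.2 0" --pt "-5 -1.2 0" --pt "-5 -1.2 0" --pt "-5 -1.2 0" --pt "-5 -1.2 0" --pt "-5 -1.2 0" --pt "-5 -1.2 0" --pt "-5 -1.2 0" --pt "-5 -1.2 0" --pt "-4 -1 0" --spin '[0,0,0,0,0,0,0,0,0,0,0,0]' --fingers '[1,1,1,1,1,1,1,1,1,1,1,1]'

```text
clock: 32.65
ee_pos: [0.5052, -0.2661, 0.4794]
tool_rot: [0.604, 0.797, -0.0, -0.002]
force: [0.6, 0.1, -1.3]
grip_width: 0.0093
```

```bash
python3 - <<'E'
from h import *
togo([.507,-.302,.4],1.8475)
E
```

```text
t 32.65 pos [ 0.5052 -0.2661  0.4794] yaw 105.73 q [-0.68  0.28  1.21 -0.    1.66 -0.95] F [ 0.6  0.1 -1.3] w 0.0093
spin -0.12 togo cm (axes after spin) [-3.5  -0.81  7.94]
```

Emit:
jog_arm --pt "-1.5 -0.4 2" --pt "-1.5 -0.3 3" --pt "-0.5 -0.1 4" --pt "0 0 2.5" --pt "0 0 1.5" --pt "0 0 0" --pt "0 0 0" --spin '[0,0,0,0,0,0,0]' --fingers '[1,1,1,1,1,1,1]'

```text
clock: 33.52
ee_pos: [0.509, -0.2998, 0.3529]
tool_rot: [0.603, 0.798, -0.0, 0.001]
force: [-0.0, 1.4, 0.2]
grip_width: 0.0094
```

```bash
python3 - <<'E'
from h import *
togo([.507,-.302,.144],1.8475)
st=ctrl.get_state();I=ctrl.get_image("wrist");S=ctrl.get_image("scene");c=cam("wrist",st)
cv2.imwrite("pics/w13.png",np.hstack([I[:,120:520],cv2.resize(S[100:220,220:340],(400,400),interpolation=3)]))
m=blue(I);n,lab,sta,_=cv2.connectedComponentsWithStats(m);print(sta[1:][sta[1:,4]>30])
m=yel(I);n,lab,sta,_=cv2.connectedComponentsWithStats(m);print(sta[1:][sta[1:,4]>30])
P=lambda x,y,z:[.502+.962*x-.2735*y,-.334+.2735*x+.962*y,z]
print("bar ends pred",proj(c,[P(-.068,0,.114),P(-.038,0,.159),P(.038,0,.159),P(.068,0,.114)]).round())
E
```

```text
t 33.52 pos [ 0.509  -0.2998  0.3529] yaw 105.85 q [-0.72  0.38  1.39 -0.    1.37 -1.  ] F [-0.   1.4  0.2] w 0.0094
spin -0.0 togo cm (axes after spin) [-0.16 -0.25 20.89]
[[254 189  13  14 120]
 [324 189  35  20 386]]
[[ 267  173   65  128 3723]]
bar ends pred [[253. 193.]
 [272. 204.]
 [340. 204.]
 [361. 193.]]
```

View pics/w13.png

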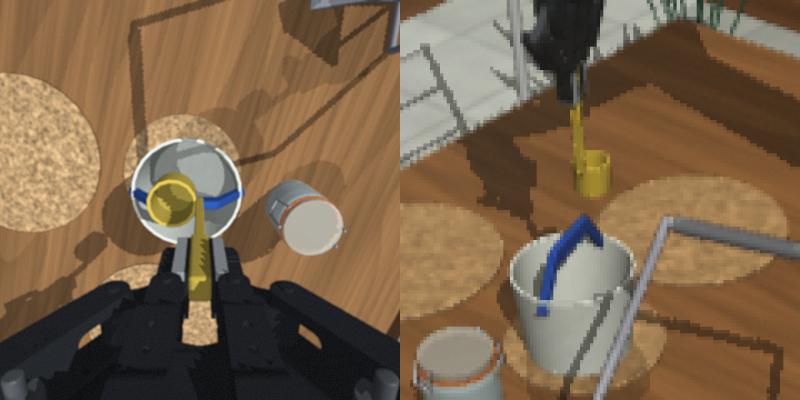

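Left half: cup at (172,198) offset above the bar line (blue ends at (137,194),(240,192)), agreeing with my predicted bar to 1–2 px. Cup is ~5 mm further from the bar than nominal, so I shift 5 mm toward the bar and descend.

Emit:
jog_arm --pt "-0.5 -0.1 0" --pt "0 0 1.5" --pt "0 0 1.5" --pt "0 0 1.5" --pt "0 0 1.5" --pt "0 0 1.5" --pt "0 0 1.5" --pt "0 0 0" --spin '[0,0,0,0,0,0,0,0]' --fingers '[1,1,1,1,1,1,1,1]'

```text
clock: 34.62
ee_pos: [0.5084, -0.3038, 0.2603]
tool_rot: [0.603, 0.798, 0.0, -0.002]
force: [-0.3, 0.3, -0.8]
grip_width: 0.0095
```

Emit:
jog_arm --pt "0 0 1.5" --pt "0 0 1.5" --pt "0 0 1.5" --pt "0 0 1.5" --pt "0 0 1.5" --pt "0 0 1.5" --pt "0 0 1" --pt "0 0 0.5" --pt "0 0 0" --spin '[0,0,0,0,0,0,0,0,0]' --fingers '[1,1,1,1,1,1,1,1,1]'

```text
clock: 35.75
ee_pos: [0.5091, -0.3044, 0.1568]
tool_rot: [0.603, 0.798, 0.0, -0.0]
force: [0.6, -0.9, -0.9]
grip_width: 0.0094
```

Emit:
jog_arm --pt "0 0 0.3" --pt "0 0 0.3" --pt "0 0 0" --spin '[0,0,0]' --fingers '[1,1,1]'

```text
clock: 36.12
ee_pos: [0.5091, -0.3043, 0.1509]
tool_rot: [0.603, 0.798, 0.0, -0.0]
force: [0.3, 0.2, 0.1]
grip_width: 0.0091
```

Emit:
jog_arm --pt "0 0 0.3" --pt "0 0 0.3" --pt "0 0 0" --spin '[0,0,0]' --fingers '[1,1,1]'

```text
clock: 36.5
ee_pos: [0.509, -0.3043, 0.1446]
tool_rot: [0.603, 0.798, 0.0, -0.0]
force: [-0.3, -0.1, -0.6]
grip_width: 0.0094
```

Emit:
jog_arm --pt "0 0 0.2" --pt "0 0 0.2" --pt "0 0 0" --spin '[0,0,0]' --fingers '[1,1,1]'

```text
clock: 36.88
ee_pos: [0.509, -0.3043, 0.1408]
tool_rot: [0.603, 0.798, 0.0, -0.0]
force: [-0.6, 0.3, -0.5]
grip_width: 0.0095
```

Emit:
jog_arm --pt "0 0 0.2" --pt "0 0 0" --spin '[0,0]' --fingers '[1,1]'

```text
clock: 37.12
ee_pos: [0.5094, -0.3046, 0.1403]
tool_rot: [0.603, 0.798, -0.0, 0.001]
force: [-0.1, 1.4, 5.5]
grip_width: 0.0095
```

Emit:
jog_arm --pt "0 0 0.2" --pt "0 0 0" --spin '[0,0]' --fingers '[1,1]'

```text
clock: 37.38
ee_pos: [0.5098, -0.3048, 0.1402]
tool_rot: [0.603, 0.798, -0.0, 0.001]
force: [-2.1, 1.9, 15.5]
grip_width: 0.0092
```

Cup is on the floor (contact at 0.140 as predicted). Unload, release, and rise.

Emit:
jog_arm --pt "0 0 -0.3" --pt "0 0 0" --pt "0 0 0" --pt "0 0 0" --pt "0 0 0" --pt "0 0 -1" --pt "0 0 -2" --pt "0 0 -3" --pt "0 0 -4" --pt "0 0 -5" --pt "0 0 -5" --pt "0 0 0" --spin '[0,0,0,0,0,0,0,0,0,0,0,0]' --fingers '[1,0.9,0.8,0.6,0.6,0.6,0.6,0.6,0.6,0.6,0.6,0.6]' --squeeze 25

```text
clock: 38.88
ee_pos: [0.5111, -0.306, 0.346]
tool_rot: [0.603, 0.798, -0.0, 0.006]
force: [-0.3, 0.3, -0.3]
grip_width: 0.0342
```

Emit:
jog_arm --pt "2 0 -4" --pt "4 0 -2" --pt "4 0 0" --pt "4 0 0" --pt "4 0 0" --pt "4 0 0" --pt "4 0 0" --pt "0 0 0" --pt "0 0 0" --spin '[0,0,0,0,0,0,0,0,0]' --fingers '[0.6,0.6,0.6,0.6,0.6,0.6,0.6,0.6,0.6]'

```text
clock: 40.0
ee_pos: [0.4382, -0.0546, 0.3999]
tool_rot: [0.603, 0.798, -0.0, 0.0]
force: [-0.2, -0.4, -0.2]
grip_width: 0.034
```

```bash
python3 - <<'E'
from h import *
togo([.507,-.302,.144],1.8475)
for n in("scene","top"):
    I=ctrl.get_image(n);cv2.imwrite(f"pics/{n}14.png",I);c=cam(n)
    for l in("pail","scoop","mat","jar","bottle","brush"):print(n,l,[(d["bbox"],round(d["score"],2)) for d in ctrl.look_for(n,l)][:3])
    for nm,M in(("yel",yel(I)),("blue",blue(I))):
        k,lab,sta,_=cv2.connectedComponentsWithStats(M);print(nm,sta[1:][sta[1:,4]>12].tolist())
    P=lambda x,y,z:[.502+.962*x-.2735*y,-.334+.2735*x+.962*y,z]
    a=np.linspace(0,6.28,40);q=proj(c,[P(.07*np.cos(t),.07*np.sin(t),.114) for t in a]);b=proj(c,[P(.06*np.cos(t),.06*np.sin(t),.004) for t in a])
    print("pred pail bbox",np.r_[q,b].min(0).round(1),np.r_[q,b].max(0).round(1),"handle top",proj(c,[P(.015,.026,.158)]).round(1),"cup rim c",proj(c,[P(-.005,.031,.042)]).round(1))
E
```

```text
t 40.0 pos [ 0.4382 -0.0546  0.3999] yaw 105.87 q [-0.38  0.11  1.64 -0.    1.39 -0.65] F [-0.2 -0.4 -0.2] w 0.034
spin 0.02 togo cm (axes after spin) [-25.68  -0.14  25.59]
scene pail [([255.6, 164.4, 37.5, 49.7], 0.64)]
scene scoop [([274.8, 171.3, 3.6, 18.6], 0.6)]
scene mat [([188.9, 161.2, 60.7, 35.9], 0.98), ([252.0, 194.7, 49.0, 25.5], 0.68), ([278.7, 153.2, 56.8, 32.0], 0.68)]
scene jar [([225.7, 198.4, 25.3, 34.7], 0.91)]
scene bottle [([390.2, 272.5, 28.7, 66.5], 0.95)]
scene brush [([350.2, 217.8, 32.8, 13.8], 0.67), ([222.1, 198.1, 28.2, 35.5], 0.49)]
yel [[372, 64, 18, 21, 104], [274, 173, 4, 17, 53]]
blue [[262, 165, 19, 25, 124]]
pred pail bbox [252.  168.6] [290.2 212.6] handle top [[274.8 173.2]] cup rim c [[280.7 195.8]]
top pail [([347.0, 176.4, 38.5, 40.2], 0.87)]
top scoop [([355.6, 191.8, 8.2, 18.3], 0.68), ([352.1, 135.6, 28.0, 29.3], 0.51)]
top mat [([340.5, 238.5, 71.9, 69.5], 0.71), ([338.1, 186.3, 51.4, 41.3], 0.64), ([409.6, 165.6, 68.0, 69.0], 0.63)]
top jar [([351.4, 136.5, 26.4, 27.4], 0.81)]
top bottle [([171.5, 134.6, 24.1, 26.4], 0.88)]
top brush []
yel [[353, 191, 10, 19, 109]]
blue [[361, 179, 12, 36, 115]]
pred pail bbox [346.6 176.5] [387.  217.5] handle top [[359.6 192. ]] cup rim c [[356.8 203.3]]
```

Measured positions match the prediction: scoop handle top within 1 px in both cameras, and the pail handle pixels unchanged since I set it down. Handing in.

```bash
python3 -c "
from plant import ctrl
print(ctrl.job_done())"
```

```text
the job is handed in; nothing more can be done
None
```

I handed the job in at about 41 s of the 72 s. The pail stands upright on the smallest cork mat, and the scoop is inside it, cup down and handle up. The robot was clear of everything at hand-in.

**Pail:** I gripped the blue handle at its rear end, because the rail blocked a straight-down approach over the middle. I drew the pail out backwards and up behind the rail, then carried it to the mat. There I touched its front base edge down and tipped it upright along an arc under a light grip. I then lifted it about 10 mm, moved it 22 mm towards the mat centre, lowered it and let go.

**Scoop:** I set it on the pail floor beside the handle bar. It touched down at a tool height of 0.140 m, as predicted, and I released it there.

**Last checks:**
- **Centring:** the pail centre came out about 9 mm from the mat centre; about 35 mm is allowed. The separate top and scene fits put it at 8–14 mm. The detector's single base point in the scene image disagreed more, giving about 22 mm, which is still inside.
- **Scoop and pail position:** the scoop handle top was within about 1 px of its predicted place in both cameras, and the pail's handle pixels had not moved since release.
- **Jar, bottle and brush:** the jar and bottle showed where they started. The brush was found in the scene image at its old place, but the top-view detector missed it in the final check.
- **Forces:** the largest wrist reading I saw was about 25 N, with 15 N when the scoop touched down. I only saw readings at the end of each move, so any brief peaks in between are unknown.
- **Tilt fit:** the silhouette fit for the pail's tilt was poor near upright. I judged uprightness from the pictures instead.

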